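# Hold the glass cell in the inspection light

## Task

Clear the beam stop out of the light path: stand it upright, wholly on the round cork pad, and let it go. Then take the glass cell out of its stand, gripping it by its two frosted sides only and never touching its clear end windows with the gripper, and hold it upright in the air midway between lamp and target with the beam passing through the middle of both windows, the windows square to the beam. Finish while still holding it there, with nothing else supporting it, and leave the pliers, caliper and oil bottle alone.

Things in the scene. Friction and masses are not known exactly. Their poses are not given: they have to be found in the camera images.
- light_bench: Fixed light bench. Base plate 90 x 340 mm, top 12 mm up. Grey lamp housing (80 wide, top at 150 mm) at its +y end, white target plate (85 wide, top at 160) at -y. Origin on the table under the light path's midpoint, z up; the light runs along its y axis. Lens 100 mm from the origin at +y, target face 107 mm at -y; the gap is free but for the beam stop.
- light_mid (a point): Point on the light's axis midway along the gap, 120 mm above the table, straight above the light bench's origin; axes as the light bench. The lens and the target circle are centred at this height.
- beam_stop: Loose steel beam stop, about 0.25 kg, standing upright on the light bench's base plate in the light path. Foot disc 56 mm diameter x 12 mm, stem 14 mm diameter, cylindrical head 32 mm diameter from 95 to 145 mm above its underside. Origin at the centre of the underside, z up its axis; round, so yaw means nothing.
- park_pad: Fixed round cork pad on the table, 110 mm diameter, 6 mm thick; origin at the centre of its underside.
- cell_stand: Fixed black stand block 70 x 60 x 16 mm with one rectangular recess 10 mm deep (floor 6 mm above the table), about 1 mm of play around the cell. Origin at the centre of its underside. Its x is the recess's long direction.
- cell: Loose upright glass cell, 33 (x) x 18 (y) x 56 mm tall, about 60 g, in the stand's recess, 46 mm of it showing. Its two broad 32 x 56 mm sides (facing its own +y and -y, 18 mm apart) are frosted: grip these. Its narrow ends (+x and -x) are the clear windows. Origin at the centre of its underside, z up; light must pass along its x, either way round.
- cell_mid (a point): Middle of the cell, 28 mm above its underside, centre of the windows' view; axes as the cell.
- window_a: Clear window 12 mm wide, 52 mm tall at the cell's +x end, its outer face 16.5 mm from the cell's axis, 0.5 mm proud of the frosted walls; fixed to the cell. Origin and axes are those of the cell. Not to be touched by the gripper.
- window_b: The like window at the cell's -x end. Origin and axes are those of the cell. Not to be touched by the gripper.
- pliers: Loose pliers, 140 mm long, 13 mm high, lying between robot and light bench; leave alone. Origin under the pivot area, x towards the jaws.
- caliper: Loose steel vernier caliper, 190 mm long, 8 mm high, lying beyond the light bench; leave alone. Origin under the middle of its beam, x along the beam, jaws at the -x end.
- oil_bottle: Loose small amber bottle, 40 mm diameter, 80 mm tall, standing beyond the light bench; leave alone. Origin at the centre of its underside.

How it is judged:
On the way, in this order (a step that is already met when the one before it is completed fails the run):
1. the beam stop stands upright on the cork pad, let go (horizontal distance between beam_stop and park_pad below 0.027 m and height (world z) of beam_stop between 0.003 and 0.01 m and angle between beam_stop's own z axis and vertical below 0.1 rad and contact force between the fingers and beam_stop below 0.1 N and linear speed of beam_stop below 0.03 m/s), for 0.2 s.
2. the cell is gripped and lifted clear of its stand (contact force between the fingers and cell above 1 N and z of cell in the frame of cell_stand above 0.03 m and contact force between cell and cell_stand below 0.1 N), for 0.1 s.
At the end, for the whole second after the job is handed in: The fingers alone hold the cell still, its middle within 5 mm sideways and 8 mm in height of the light's axis and 25 mm of its midpoint, upright and windows square to the beam within 0.12 rad; the beam stop stands released on the cork pad, upright, within 27 mm of its centre (all of step 1 and x of cell_mid in the frame of light_mid between -0.005 and 0.005 m and z of cell_mid in the frame of light_mid between -0.008 and 0.008 m and y of cell_mid in the frame of light_mid between -0.025 and 0.025 m and angle between the x axis of cell and the y axis of light_bench, either way round below 0.12 rad and angle between cell's own z axis and vertical below 0.12 rad and contact force between the fingers and cell above 1 N and linear speed of cell below 0.02 m/s and contact force between cell and light_bench below 0.1 N and contact force between cell and cell_stand below 0.1 N and contact force between cell and beam_stop below 0.1 N and contact force between cell and park_pad below 0.1 N and contact force between cell and pliers below 0.1 N and contact force between cell and caliper below 0.1 N and contact force between cell and oil_bottle below 0.1 N); the arm keeps its last pose, push and grip.
It fails at once if the gripper touches a clear window of the cell (contact force between any of the fingers, the arm and window_a above 0.3 N or contact force between any of the fingers, the arm and window_b above 0.3 N).
It fails at once if a bystander (pliers, caliper, oil bottle) is moved more than 20 mm or the bottle tipped (distance of any of pliers, caliper, oil_bottle from where it was at the start of the episode above 0.02 m or angle between oil_bottle's own z axis and vertical above 0.5 rad).
It also fails if it takes over 58 s, if anything falls off the work surface, if the arm or the gripper's body presses on something with over 40 N, if the wrist force passes 120 N, or if a joint passes its speed limit or range.

## Robot

A 7-joint arm with a two-finger parallel gripper is mounted at the origin on the work surface. World frame = base frame: x ahead of the robot, y to its left, z up, the work surface at z = 0. Lengths are in m, angles in rad, forces in N, time in s.
With the tool pointing down it reaches from about 0.425 to 0.925 m from the base axis. Payload 6.8 kg.
Tool frame: the origin (TCP) lies at the very end of the fingers, on their centre line; the grasp point (between the pads) lies 19 mm behind it (r.grip_point_offset is the distance from the TCP to the grasp point, in m); z points along the fingers, y is the line along which they close (so a half turn about z gives the same grasp; the last joint's range is limited). The gripper opens to 85 mm and grips with 20 to 120 N. Pads are 22 mm wide; open, the fingers measure 114 mm over their backs; the gripper's body (76 mm by 85 mm) begins 54 mm behind the grasp point. The pads swing forward as they close: fully open they stand 13 mm farther back than shut.
Start: joints at [-1.436, 0.477, 0.022, 1.555, -0.011, 1.109, -0.083], TCP at [0.162, 0.655, 0.231] pointing down, gripper open.
Joint ranges: [-2.96, 2.96], [-0.34, 2.1], [-1.41, 1.46], [0.24, 2.44], [-1.37, 4.51], [0.17, 1.92], [-2.96, 2.96]. Speed limits (rad/s): [2.39, 2.39, 3.14, 3.14, 3.14, 3.14, 3.14].

## Interface

Orientations are given as a rotation vector (axis times angle).
In Python, from bench import status, eyes, r gives the robot as it stands.
- The arm moves only by the shell command python3 -m crank 'ROWS' [OPENING] [FORCE]. ROWS is JSON, a list of rows, each a list of 6 numbers: the shift along the tool's x, y, z normalised to -1 to 1, where 1 is 0.02 m, then the turn, a rotation vector about the tool's x, y, z normalised to -1 to 1, where 1 is 45 degrees. A call has 1 to 12 rows; each row shifts and turns the commanded pose from where the row before left it, along the tool's axes as they then stand; what a row does not reach is not made up. A row lasts 1/10 s, in which the tool goes at most 50 mm and 8.59 degrees, less where a joint would pass 70% of its speed; a pose out of reach is approached as far as the arm can. A call with a number of a shift or a turn outside -1 to 1 is refused whole. A call with a gripper value outside its range is refused whole. OPENING is the opening, from 0 (shut) to 1 (fully open), set as the call begins (- or left out, the last holds). The fingers move at their own pace and stop on an object; FORCE is the grip in N (left out, the last holds). Time passes only in rows, so rows that do not move let the fingers close. It gives the time, the measured TCP pose, the force, the opening and the grip force at its end, in the units of the state.
- status.get_obs(): the state, without advancing time (a new reading comes with each control period).
- eyes.grab_frame(name): name is "side" or "top"; returns a dict with "image" (420x560x3 uint8, red, green, blue), "depth" (420x560 float32, m along the optical axis (not along the pixel's ray), 0 where there is no reading), "fovy" (degrees; the focal length in pixels is half the picture's height over the tangent of half this angle, whatever the lens; pixels are square), "cx", "cy" (the principal point, pixels), "k1" (the pictures are not rectified: a ray, as slopes to the right and down, at radius r is drawn at 1 + k1 r^2 times it, then the intrinsics apply), "world_to_cam" (4x4, takes a point from world to camera coordinates). Camera axes: x right, y up, looking along -z (the intrinsics and any distortion apply to the point x, -y, -z); pixel columns grow to the right and rows downward; lengths in m; the calibration is good to about 2 mm. A picture is of the moment at which its call begins.
- r.hand_in(): hands the job in; it is judged then, once.
The state is a dict: "clock": time; "joints": joint angles; "qvel": joint speeds; "tau": joint torques, N m; "tcp_pos": TCP position; "orientation": TCP orientation; "contact_force": force on the tool from outside, world axes, zero at the start; "moment": the same for the moment, N m; "grip_width": finger opening in m; "gripper_force": force on a finger pad.
Only numpy, scipy, OpenCV 4.12 (cv2) and the standard library are available. Lean on these libraries where they do the work, as an engineer would, in place of code of your own. Each camera call takes 0.05 s, during which the arm holds its last target. There are 200 camera calls.

## Working session

There is one attempt and no reset: what is moved stays moved. The work goes in short steps, Python scripts to look and compute and a shell command to move; the robot and the scene stay as the last step left them, time stands still between calls to the robot, and variables do not carry over. Pictures are saved under pics/ and viewed, at most 10 in all, crops included, and the job is handed in when it is done.

```bash
mkdir -p pics; ls; cat > h.py <<'E'
import numpy as np, cv2
from bench import status, eyes, r
from scipy.spatial.transform import Rotation as R
def grab(n):
    f=eyes.grab_frame(n); h=f["image"].shape[0]
    fl=h/2/np.tan(np.radians(f["fovy"])/2)
    f["K"]=np.array([[fl,0,f["cx"]],[0,fl,f["cy"]],[0,0,1.]]); f["D"]=np.array([f["k1"],0,0,0.])
    return f
def cloud(f):
    h,w=f["depth"].shape; u,v=np.meshgrid(np.arange(w),np.arange(h))
    p=cv2.undistortPoints(np.stack([u,v],-1).reshape(-1,1,2).astype(float),f["K"],f["D"]).reshape(h,w,2)
    d=f["depth"]; c=np.stack([p[...,0]*d,-p[...,1]*d,-d,np.ones_like(d)],-1)
    W=c@np.linalg.inv(f["world_to_cam"]).T
    W[d==0]=np.nan
    return W[...,:3]
def pix(f,P):
    c=np.c_[np.atleast_2d(P),np.ones(len(np.atleast_2d(P)))]@f["world_to_cam"].T
    q=c[:,:3]*[1,-1,-1]
    return cv2.projectPoints(q,np.zeros(3),np.zeros(3),f["K"],f["D"])[0][:,0]
def save(n,im): cv2.imwrite(n,im[...,::-1])
E
python3 - <<'E'
from h import *
import pickle
for n in("top","side"):
    f=grab(n); save(f"pics/{n}0.png",f["image"]); pickle.dump(f,open(n+"0.pkl","wb")); C=np.linalg.inv(f["world_to_cam"]); print(n,C[:3,3],f["fovy"],f["k1"])
print(status.get_obs())
E
```

```text
pics
top [0.49786579 0.01660607 1.23792198] 51.35679970050345 0.03653773406361312
side [0.36757182 0.66993285 0.69262596] 54.589691047838116 -0.05750298015044214
{'clock': 0.1, 'joints': array([-1.43610765,  0.47769717,  0.02235545,  1.55629463, -0.01150273,
        1.10931567, -0.08309591]), 'qvel': array([ 1.27351481e-05, -2.88092719e-03, -1.13620964e-04, -1.46116938e-03,
       -1.30389200e-03,  4.55484715e-04,  4.17661990e-04]), 'tau': array([ 3.98493881e-03, -5.97763467e+01,  1.61367517e+00, -2.81955117e+01,
        1.28454203e-02,  5.04954223e-03, -1.65861616e-05]), 'tcp_pos': array([0.16217017, 0.65470642, 0.23046125]), 'orientation': array([-3.80407436e-01, -3.11839967e+00,  2.48920296e-03]), 'contact_force': array([0.1063189 , 0.08104453, 0.0116699 ]), 'moment': array([ 0.02447736, -0.00531666, -0.00222734]), 'gripper_force': 0.0, 'grip_width': 0.08548585228687176}
```

View pics/top0.png

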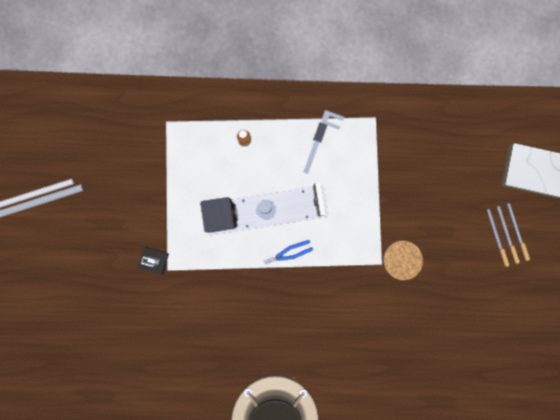

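View pics/side0.png

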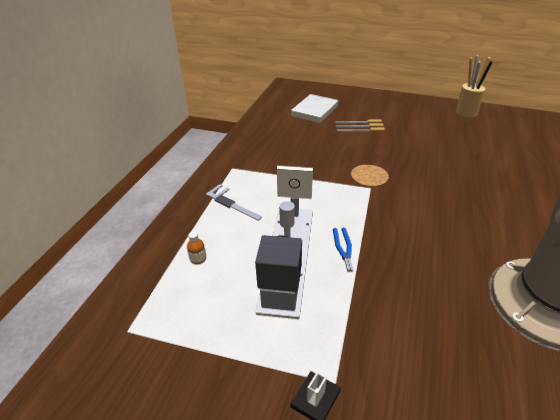

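The top view shows the stand with the cell at (152,260), lamp (217,214), beam stop (265,208), target (320,200), pad (403,260), pliers (290,252), caliper (320,140) and bottle (244,137). The side view shows the cell at (317,388), stop head (287,215) and pad (370,175). The arm isn't visible in either.

```bash
python3 - <<'E'
from h import *
import pickle
F={n:pickle.load(open(n+"0.pkl","rb")) for n in("top","side")}
for n,f in F.items():
    W=cloud(f); I=f["image"].astype(int); z=W[...,2]; x=W[...,0];y=W[...,1]
    ok=(x>.25)&(x<.95)&(abs(y)<.6)
    print(n,"paper z",np.nanmedian(z[ok]), "base/arm",np.nanmax(z))
    hsv=cv2.cvtColor(f["image"],cv2.COLOR_RGB2HSV)
    # pad
    u,v=(403,260) if n=="top" else (370,175)
    m=np.zeros(z.shape,bool); m[v-25:v+25,u-30:u+30]=1
    m&=(I[...,0]>150)&(I[...,0]<235)&(I[...,2]<150)
    c,rad=cv2.minEnclosingCircle(W[m][:,:2].astype(np.float32)); print("pad",c,rad,np.median(z[m]),np.nanmean(W[m],0))
    # stop head top
    u,v=(265,208) if n=="top" else (287,208)
    m=np.zeros(z.shape,bool); m[v-15:v+15,u-15:u+15]=1; m&=(z>.14)&(z<.17)
    c,rad=cv2.minEnclosingCircle(W[m][:,:2].astype(np.float32)); print("stop",c,rad,np.median(z[m]),m.sum())
    # cell + stand
    u,v=(152,260) if n=="top" else (316,392)
    b=np.zeros(z.shape,bool); b[v-30:min(v+28,420),u-30:u+30]=1
    for lo,hi,t in((.045,.08,"cell"),(.011,.024,"stand")):
        m=b&(z>lo)&(z<hi); P=W[m]
        if len(P)>4:
            rc=cv2.minAreaRect(P[:,:2].astype(np.float32)*1000); print(t,rc,np.median(P[:,2]),len(P))
    # bench base plate, by height & lamp and target tops
    b=(x>.45)&(x<.85)&(y>-.3)&(y<.4)
    for lo,hi,t in((.009,.016,"plate"),(.14,.156,"lamp"),(.154,.17,"target")):
        m=b&(z>lo)&(z<hi)
        if t=="lamp": m&=y>.0+.07
        if t=="target": m&=y<0
        P=W[m]; 
        if len(P)>4: print(t,cv2.minAreaRect(P[:,:2].astype(np.float32)*1000),np.median(P[:,2]),len(P))
E
```

```text
top paper z 0.00031576475427941286 base/arm 0.17135705519209332
pad (0.4397496283054352, -0.34680619835853577) 0.059813641011714935 nan [ 0.43807672 -0.34985904  0.0057707 ]
stop (0.5691047310829163, 0.037525475025177) 0.01593831740319729 0.1568273203478221 132
cell ((421.5461120605469, 346.2806701660156), (32.91450500488281, 18.221481323242188), 75.78389739990234) 0.05935038926183778 66
stand ((421.6183166503906, 346.78802490234375), (70.98409271240234, 60.458160400390625), 76.45848846435547) 0.01592496574833424 439
plate ((597.4603271484375, 14.34326171875), (345.3062744140625, 698.6541748046875), 47.76578903198242) 0.011947735627632072 2213
lamp ((547.5737915039062, 153.56002807617188), (80.04524230957031, 86.89573669433594), 9.814291954040527) 0.14958996554130344 1022
target ((593.4205322265625, -98.34095764160156), (84.99464416503906, 12.5591459274292), 10.430658340454102) 0.15975535705139166 168
side paper z 0.00017761318053943764 base/arm 0.38111209330485657
pad (0.43410220742225647, -0.3246976137161255) 0.08045294880867004 nan [ 0.43728009 -0.34606802  0.00557146]
stop (0.5710306167602539, 0.04050930216908455) 0.017910348251461983 0.15552826507202727 204
cell ((420.7353515625, 348.01715087890625), (34.197410583496094, 18.930517196655273), 77.33065795898438) 0.05817567728671946 245
stand ((421.35821533203125, 347.81475830078125), (70.98043060302734, 60.27678680419922), 75.98196411132812) 0.01602111568604303 1066
plate ((633.5797729492188, 39.0606689453125), (367.3960266113281, 675.5464477539062), 0.1792062669992447) 0.011556518336299115 1495
lamp ((547.789794921875, 155.5948944091797), (80.07046508789062, 87.6912841796875), 10.329378128051758) 0.14936205657447904 1332
target ((592.9083862304688, -95.01197814941406), (83.341796875, 15.162044525146484), 11.770210266113281) 0.1587588746794789 162
```

```bash
python3 - <<'E'
import pickle,cv2
t=pickle.load(open("top0.pkl","rb"))["image"]; s=pickle.load(open("side0.pkl","rb"))["image"]
import numpy as np
a=cv2.resize(t[225:295,115:195],(400,350),interpolation=cv2.INTER_CUBIC); b=cv2.resize(s[350:420,277:357],(400,350),interpolation=cv2.INTER_CUBIC)
cv2.imwrite("pics/c1.png",np.hstack([a,b])[...,::-1])
E
```

```text
(no output)
```

View pics/c1.png

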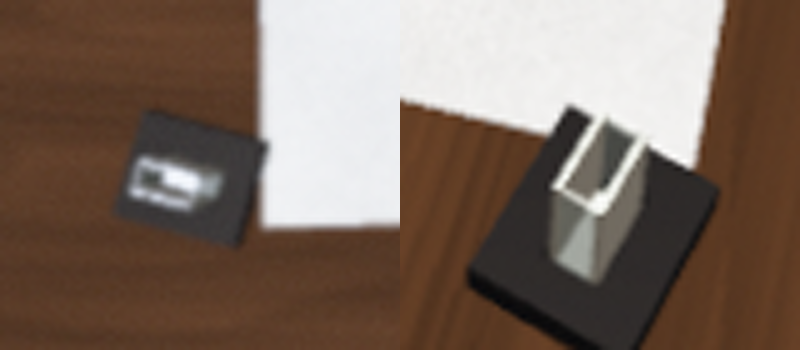

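The stand crop shows an open-topped cell with its long axis near world y; both cameras agree to about 1–2 mm. I'll turn the tool first.

```bash
cat > go.py <<'E'
# python3 go.py x y z yaw(deg, of tool y): shift (tool axes, units of 20 mm) and turn (deg, units) still to go
from h import *
import sys
x,y,z,a=map(float,sys.argv[1:]); o=status.get_obs(); M=R.from_rotvec(o["orientation"]); a=np.radians(a)
ty=np.array([np.cos(a),np.sin(a),0]); tz=np.array([0,0,-1.]); T=R.from_matrix(np.c_[np.cross(ty,tz),ty,tz])
d=np.array([x,y,z])-o["tcp_pos"]; w=(M.inv()*T).as_rotvec()
print("tcp",o["tcp_pos"].round(4),"t",o["clock"],"j",o["joints"].round(2),"w",round(o["grip_width"],4),"gf",round(o["gripper_force"],1),"F",o["contact_force"].round(1))
print("shift now-axes",(M.inv().apply(d)/.02).round(2),"goal-axes",(T.inv().apply(d)/.02).round(2),"turn",(w/(np.pi/4)).round(3))
E
python3 -m crank '[[0,0,0,0,0,0.183],[0,0,0,0,0,0.183],[0,0,0,0,0,0.183],[0,0,0,0,0,0.183],[0,0,0,0,0,0.183],[0,0,0,0,0,0.183],[0,0,0,0,0,0.183],[0,0,0,0,0,0.183],[0,0,0,0,0,0]]' 1
python3 go.py .5695 .0385 .23 10.3
```

```text
clock: 1.0
tcp_pos: [0.162, 0.655, 0.2307]
orientation: [2.016, 2.409, -0.001]
contact_force: [-0.9, -0.5, -0.5]
grip_width: 0.0854
gripper_force: 0.0
tcp [0.162  0.655  0.2307] t 1.0 j [-1.61  0.49  0.27  1.57 -0.14  1.11 -1.13] w 0.0854 gf 0.0 F [-0.9 -0.5 -0.5]
shift now-axes [-33.93  14.62   0.07] goal-axes [-33.97  14.53   0.04] turn [ 0.     0.001 -0.003]
```

```bash

A='x'; python3 -m crank '[[-0.5,0.2,0,0,0,0],[-0.95,0.41,0,0,0,0],[-0.95,0.41,0,0,0,0],[-0.95,0.41,0,0,0,0],[-0.95,0.41,0,0,0,0],[-0.95,0.41,0,0,0,0],[-0.95,0.41,0,0,0,0],[-0.95,0.41,0,0,0,0],[-0.95,0.41,0,0,0,0],[-0.95,0.41,0,0,0,0],[-0.95,0.41,0,0,0,0],[-0.95,0.41,0,0,0,0]]' 1 | head -2
python3 go.py .5695 .0385 .23 10.3
```

```text
clock: 2.2
tcp_pos: [0.2947, 0.4549, 0.2313]
tcp [0.2947 0.4549 0.2313] t 2.2 j [-1.39  0.26  0.34  1.89 -0.1   1.   -0.83] w 0.0857 gf 0.0 F [ 0.2 -1.  -0.2]
shift now-axes [-22.93   9.83   0.06] goal-axes [-22.94   9.8    0.07] turn [ 0.    -0.    -0.002]
```

```bash

python3 -m crank '[[-0.95,0.41,0,0,0,0],[-0.95,0.41,0,0,0,0],[-0.95,0.41,0,0,0,0],[-0.95,0.41,0,0,0,0],[-0.95,0.41,0,0,0,0],[-0.95,0.41,0,0,0,0],[-0.95,0.41,0,0,0,0],[-0.95,0.41,0,0,0,0],[-0.95,0.41,0,0,0,0],[-0.95,0.41,0,0,0,0],[-0.95,0.41,0,0,0,0],[-0.95,0.41,0,0,0,0]]' 1 | head -2
python3 -m crank '[[-0.95,0.41,0,0,0,0],[-0.95,0.41,0,0,0,0],[-0.95,0.41,0,0,0,0],[-0.95,0.41,0,0,0,0],[-0.95,0.41,0,0,0,0],[-0.95,0.41,0,0,0,0],[-0.95,0.41,0,0,0,0],[-0.95,0.41,0,0,0,0],[-0.95,0.41,0,0,0,0],[-0.95,0.41,0,0,0,0],[-0.95,0.41,0,0,0,0],[0,0,0,0,0,0]]' 1 | head -2
python3 go.py .5695 .0385 .23 10.3
```

```text
clock: 3.4
tcp_pos: [0.4315, 0.2479, 0.2313]
clock: 4.6
tcp_pos: [0.5577, 0.0559, 0.2315]
tcp [0.5577 0.0559 0.2315] t 4.6 j [-0.68  0.32  0.59  1.86 -0.21  1.02  0.17] w 0.0855 gf 0.0 F [ 0.4  0.4 -0.4]
shift now-axes [-0.96  0.43  0.08] goal-axes [-0.96  0.42  0.08] turn [ 0.001  0.002 -0.007]
```

```bash

python3 -m crank '[[-0.96,0.42,0,0,0,0],[0,0,0.9,0,0,0],[0,0,0.9,0,0,0],[0,0,0.9,0,0,0],[0,0,0.9,0,0,0],[0,0,0.9,0,0,0],[0,0,0.9,0,0,0],[0,0,0.4,0,0,0],[0,0,0,0,0,0],[0,0,0,0,0,0]]' 1 | head -3
python3 -m crank '[[0,0,0,0,0,0],[0,0,0,0,0,0],[0,0,0,0,0,0],[0,0,0,0,0,0],[0,0,0,0,0,0],[0,0,0,0,0,0],[0,0,0,0,0,0],[0,0,0,0,0,0]]' 0 60
python3 go.py .5695 .0385 .115 10.3
```

```text
clock: 5.6
tcp_pos: [0.5687, 0.0424, 0.1159]
orientation: [2.015, 2.41, 0.001]
clock: 6.4
tcp_pos: [0.5692, 0.0424, 0.1159]
orientation: [2.014, 2.41, 0.002]
contact_force: [0.0, 0.9, 5.6]
grip_width: 0.0308
gripper_force: 59.5
tcp [0.5692 0.0424 0.1159] t 6.4 j [-0.58  0.49  0.52  1.94 -0.33  0.8   0.3 ] w 0.0308 gf 59.5 F [0.  0.9 5.6]
shift now-axes [-0.2  -0.02  0.04] goal-axes [-0.2  -0.02  0.04] turn [ 0.002 -0.    -0.002]
```

```bash

python3 -m crank '[[0,0,-0.4,0,0,0],[0,0,-0.9,0,0,0],[0,0,-0.9,0,0,0],[0,0,-0.9,0,0,0],[0,0,-0.9,0,0,0],[0,0,-0.9,0,0,0],[0,0,-0.9,0,0,0],[0,0,-0.9,0,0,0],[0,0,-0.9,0,0,0],[0,0,-0.9,0,0,0],[0,0,-0.5,0,0,0],[0,0,0,0,0,0]]' 0 60
python3 go.py .4378 -.344 .115 10.3
```

```text
clock: 7.6
tcp_pos: [0.5688, 0.0422, 0.2962]
orientation: [2.015, 2.41, 0.002]
contact_force: [0.2, -0.3, -3.7]
grip_width: 0.0306
gripper_force: 60.0
tcp [0.5688 0.0422 0.2962] t 7.6 j [-0.68  0.27  0.62  1.77 -0.17  1.15  0.17] w 0.0306 gf 60.0 F [ 0.2 -0.3 -3.7]
shift now-axes [-17.85  -9.88   9.04] goal-axes [-17.83  -9.9    9.06] turn [ 0.002 -0.    -0.002]
```

```bash

python3 -m crank '[[-0.4,-0.22,0,0,0,0],[-0.85,-0.47,0,0,0,0],[-0.85,-0.47,0,0,0,0],[-0.85,-0.47,0,0,0,0],[-0.85,-0.47,0,0,0,0],[-0.85,-0.47,0,0,0,0],[-0.85,-0.47,0,0,0,0],[-0.85,-0.47,0,0,0,0],[-0.85,-0.47,0,0,0,0],[-0.85,-0.47,0,0,0,0],[-0.85,-0.47,0,0,0,0],[-0.85,-0.47,0,0,0,0]]' | head -2
python3 -m crank '[[-0.85,-0.47,0,0,0,0],[-0.85,-0.47,0,0,0,0],[-0.85,-0.47,0,0,0,0],[-0.85,-0.47,0,0,0,0],[-0.85,-0.47,0,0,0,0],[-0.85,-0.47,0,0,0,0],[-0.85,-0.47,0,0,0,0],[-0.85,-0.47,0,0,0,0],[-0.85,-0.47,0,0,0,0],[-0.45,-0.25,0,0,0,0],[0,0,0,0,0,0],[0,0,0,0,0,0]]' | head -2
python3 go.py .4378 -.344 .115 10.3
python3 - <<'E'
from h import *
a=grab("top"); b=grab("side")
W=cloud(b); z=W[...,2]
m=(abs(W[...,0]-.44)<.06)&(abs(W[...,1]+.347)<.06)
print("levels",[ (round(l,3),int(((z>l)&(z<l+.01)&m).sum())) for l in np.arange(.06,.36,.01)])
i=np.hstack([cv2.resize(a["image"][160:360,300:500],(400,400)),cv2.resize(b["image"][50:250,270:470],(400,400))]); save("pics/p2.png",i)
E
```

```text
clock: 8.8
tcp_pos: [0.4954, -0.1711, 0.2952]
clock: 10.0
tcp_pos: [0.4373, -0.3437, 0.2951]
tcp [ 0.4373 -0.3437  0.2951] t 10.0 j [-0.1   0.28  0.81  1.8  -0.22  1.15  0.96] w 0.0307 gf 59.8 F [ 0.   0.1 -3.5]
shift now-axes [-0.03  0.02  9.01] goal-axes [-0.02  0.02  9.01] turn [ 0.    -0.001 -0.003]
levels [(np.float64(0.06), 0), (np.float64(0.07), 0), (np.float64(0.08), 0), (np.float64(0.09), 0), (np.float64(0.1), 0), (np.float64(0.11), 0), (np.float64(0.12), 0), (np.float64(0.13), 0), (np.float64(0.14), 0), (np.float64(0.15), 0), (np.float64(0.16), 0), (np.float64(0.17), 0), (np.float64(0.18), 0), (np.float64(0.19), 55), (np.float64(0.2), 156), (np.float64(0.21), 19), (np.float64(0.22), 20), (np.float64(0.23), 20), (np.float64(0.24), 21), (np.float64(0.25), 22), (np.float64(0.26), 22), (np.float64(0.27), 21), (np.float64(0.28), 27), (np.float64(0.29), 53), (np.float64(0.3), 91), (np.float64(0.31), 98), (np.float64(0.32), 101), (np.float64(0.33), 131), (np.float64(0.34), 114), (np.float64(0.35), 116)]
```

View pics/p2.png

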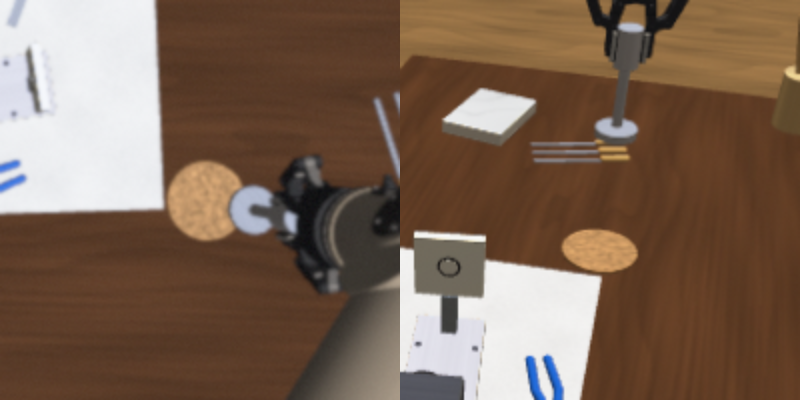

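Top crop: foot disc at crop (253,210), gripper right of it, as parallax would give. Side: stop hangs upright, foot at (615,130). I'll check its pose numerically.

```bash
python3 - <<'E'
from h import *
b=grab("side"); a=grab("top")
for f in(b,a):
    W=cloud(f); z=W[...,2]
    m=(abs(W[...,0]-.44)<.08)&(abs(W[...,1]+.347)<.08)
    for lo,hi in((.201,.212),(.212,.24),(.24,.28),(.28,.34),(.33,.345)):
        P=W[m&(z>lo)&(z<hi)]
        if len(P)>5: c,rad=cv2.minEnclosingCircle(P[:,:2].astype(np.float32)); print(lo,hi,len(P),np.round(c,4),round(rad,4),P.mean(0).round(4), P[:,:2].min(0).round(3),P[:,:2].max(0).round(3))
E
```

```text
0.201 0.212 147 [ 0.4393 -0.3426] 0.0292 [ 0.4389 -0.3381  0.2041] [ 0.411 -0.37 ] [ 0.467 -0.315]
0.212 0.24 58 [ 0.4381 -0.3409] 0.0086 [ 0.4387 -0.3398  0.2254] [ 0.432 -0.347] [ 0.446 -0.333]
0.24 0.28 85 [ 0.4388 -0.3431] 0.0091 [ 0.4383 -0.3406  0.2599] [ 0.432 -0.349] [ 0.446 -0.334]
0.28 0.34 496 [ 0.4376 -0.3361] 0.0359 [ 0.4368 -0.3351  0.3167] [ 0.402 -0.357] [ 0.473 -0.324]
0.33 0.345 181 [ 0.4351 -0.3291] 0.0451 [ 0.4351 -0.3366  0.3369] [ 0.391 -0.357] [ 0.479 -0.32 ]
0.201 0.212 316 [ 0.4398 -0.3453] 0.0279 [ 0.4399 -0.341   0.2043] [ 0.414 -0.365] [ 0.466 -0.318]
0.212 0.24 28 [ 0.4392 -0.3453] 0.007 [ 0.4398 -0.3409  0.2256] [ 0.432 -0.346] [ 0.446 -0.339]
0.24 0.28 20 [ 0.4394 -0.3424] 0.0061 [ 0.4401 -0.3403  0.2512] [ 0.433 -0.343] [ 0.445 -0.337]
0.28 0.34 260 [ 0.4362 -0.3365] 0.033 [ 0.4364 -0.3345  0.3196] [ 0.404 -0.346] [ 0.468 -0.325]
0.33 0.345 120 [ 0.4395 -0.3312] 0.0421 [ 0.4369 -0.335   0.3372] [ 0.398 -0.344] [ 0.481 -0.323]
```

```bash

python3 -m crank '[[-0.22,-0.1,0.4,0,0,0],[0,0,0.9,0,0,0],[0,0,0.9,0,0,0],[0,0,0.9,0,0,0],[0,0,0.9,0,0,0],[0,0,0.9,0,0,0],[0,0,0.9,0,0,0],[0,0,0.9,0,0,0],[0,0,0.9,0,0,0],[0,0,0.8,0,0,0],[0,0,0.5,0,0,0],[0,0,0,0,0,0]]' | sed -n '1,2p;4p'
python3 -m crank '[[0,0,0.1,0,0,0],[0,0,0.05,0,0,0],[0,0,0.05,0,0,0],[0,0,0,0,0,0]]'| sed -n '1,2p;4p'
```

```text
clock: 11.4
tcp_pos: [0.4355, -0.3481, 0.1158]
contact_force: [-0.3, 0.8, -2.6]
clock: 11.8
tcp_pos: [0.4365, -0.3488, 0.1136]
contact_force: [0.2, 0.1, -3.8]
```

```bash

python3 -m crank '[[0,0,0.1,0,0,0],[0,0,0.05,0,0,0],[0,0,0.05,0,0,0],[0,0,0,0,0,0],[0,0,0,0,0,0]]'| sed -n '1,2p;4p'
python3 -m crank '[[0,0,0.05,0,0,0],[0,0,0,0,0,0],[0,0,0,0,0,0]]'| sed -n '1,2p;4p'
```

```text
clock: 12.3
tcp_pos: [0.4366, -0.3489, 0.1099]
contact_force: [-1.3, 1.9, 5.4]
clock: 12.6
tcp_pos: [0.4367, -0.3491, 0.1098]
contact_force: [-4.3, 3.5, 15.3]
```

```bash

python3 -m crank '[[0,0,-0.05,0,0,0],[0,0,0,0,0,0]]'| sed -n '1,2p;4p'
python3 -m crank '[[0,0,0,0,0,0],[0,0,0,0,0,0],[0,0,0,0,0,0],[0,0,0,0,0,0],[0,0,0,0,0,0],[0,0,0,0,0,0],[0,0,0,0,0,0]]' 1
python3 -m crank '[[0,0,-0.4,0,0,0],[0,0,-0.9,0,0,0],[0,0,-0.9,0,0,0],[0,0,-0.9,0,0,0],[0,0,-0.9,0,0,0],[0,0,-0.9,0,0,0],[0,0,-0.9,0,0,0],[0,0,-0.4,0,0,0],[0,0,0,0,0,0]]' | head -2
python3 go.py .421 .347 .15 -13.8
python3 - <<'E'
from h import *
b=grab("side"); a=grab("top")
for f in(b,a):
    W=cloud(f); z=W[...,2]
    m=(abs(W[...,0]-.44)<.08)&(abs(W[...,1]+.347)<.08)
    for lo,hi in((.014,.022),(.03,.09),(.105,.146),(.146,.156)):
        P=W[m&(z>lo)&(z<hi)]
        if len(P)>5: c,rad=cv2.minEnclosingCircle(P[:,:2].astype(np.float32)); print(lo,hi,len(P),np.round(c,4),round(rad,4),P.mean(0).round(4))
E
```

```text
clock: 12.8
tcp_pos: [0.4366, -0.3489, 0.1098]
contact_force: [-0.8, 1.9, 7.6]
clock: 13.5
tcp_pos: [0.4363, -0.3487, 0.1093]
orientation: [-2.015, -2.41, 0.0]
contact_force: [-0.4, -0.1, 0.3]
grip_width: 0.0856
gripper_force: 0.0
clock: 14.4
tcp_pos: [0.4368, -0.3492, 0.2345]
tcp [ 0.4368 -0.3492  0.2345] t 14.4 j [-0.05  0.35  0.78  1.87 -0.29  1.03  1.03] w 0.0854 gf 0.0 F [-0.5 -0.  -0.4]
shift now-axes [34.4   5.38  4.19] goal-axes [33.61 -9.07  4.23] turn [0.003 0.001 0.533]
0.014 0.022 151 [ 0.4356 -0.3494] 0.0284 [ 0.436  -0.3451  0.0183]
0.03 0.09 89 [ 0.4357 -0.3493] 0.0079 [ 0.4361 -0.347   0.0598]
0.105 0.146 145 [ 0.4366 -0.3468] 0.0157 [ 0.4366 -0.3403  0.1261]
0.146 0.156 62 [ 0.4394 -0.3512] 0.0184 [ 0.4375 -0.3487  0.1509]
0.014 0.022 208 [ 0.4444 -0.3587] 0.0359 [ 0.4386 -0.348   0.0182]
0.03 0.09 21 [ 0.4377 -0.35  ] 0.0066 [ 0.4384 -0.3472  0.05  ]
0.105 0.146 62 [ 0.4387 -0.3492] 0.0156 [ 0.4399 -0.3402  0.1258]
0.146 0.156 134 [ 0.4385 -0.3519] 0.0164 [ 0.4383 -0.3515  0.1509]
```

The stop stands upright on the pad within 3 mm of its centre. On to the cell.

```bash

python3 -m crank '[[0.5,0.3,0,0,0,0],[0.95,0.4,0,0,0,0],[0.95,0.4,0,0,0,0],[0.95,0.4,0,0,0,0],[0.95,0.4,0,0,0,0],[0.95,0.4,0,0,0,0],[0.95,0.4,0,0,0,0],[0.95,0.4,0,0,0,0],[0.95,0.4,0,0,0,0],[0.95,0.4,0,0,0,0],[0.95,0.4,0,0,0,0],[0.95,0.4,0,0,0,0]]' | head -2
python3 -m crank '[[0.95,0.2,0,0,0,0],[0.95,0.2,0,0,0,0],[0.95,0.1,0,0,0,0],[0.95,0.1,0,0,0,0],[0.95,0.1,0,0,0,0],[0.95,0.1,0,0,0,0],[0.95,0.1,0,0,0,0],[0.95,0.1,0,0,0,0],[0.95,0.1,0,0,0,0],[0.95,0,0,0,0,0],[0.95,0,0,0,0,0],[0.95,0,0,0,0,0]]' | head -2
python3 go.py .421 .347 .15 -13.8
```

```text
clock: 15.7
tcp_pos: [0.4897, -0.1146, 0.2325]
clock: 16.9
tcp_pos: [0.4702, 0.1132, 0.2325]
tcp [0.4702 0.1132 0.2325] t 16.9 j [-0.89  0.17  0.6   2.03 -0.11  0.98 -0.06] w 0.0855 gf 0.0 F [ 0.3  0.8 -0.3]
shift now-axes [11.94 -0.33  4.12] goal-axes [10.77 -5.18  4.13] turn [-0.002  0.001  0.534]
```

```bash

python3 -m crank '[[0.95,0,0,0,0,0],[0.95,0,0,0,0,0],[0.95,0,0,0,0,0],[0.95,0,0,0,0,0],[0.95,0,0,0,0,0],[0.95,0,0,0,0,0],[0.95,0,0,0,0,0],[0.95,0,0,0,0,0],[0.95,0,0,0,0,0],[0.95,-0.1,0,0,0,0],[0.95,-0.1,0,0,0,0],[0.9,0,0,0,0,0]]' | head -2
python3 -m crank '[[0,0,0,0,0,0.134],[0,0,0,0,0,0.134],[0,0,0,0,0,0.134],[0,0,0,0,0,0.132],[0,0,0.5,0,0,0],[0,0,0.8,0,0,0],[0,0,0.8,0,0,0],[0,0,0.8,0,0,0],[0,0,0.8,0,0,0],[0,0,0.4,0,0,0],[0,0,0,0,0,0],[0,0,0,0,0,0]]' | head -2
python3 go.py .4212 .347 .03 -13.8
python3 - <<'E'
from h import *
f=grab("side"); i=f["image"]; save("pics/s3.png",cv2.resize(i[300:420,230:400],(680,480),interpolation=cv2.INTER_CUBIC))
W=cloud(f); P=W[(abs(W[...,0]-.421)<.035)&(abs(W[...,1]-.347)<.035)&(W[...,2]>.045)&(W[...,2]<.08)]
if len(P)>5: print(len(P),cv2.minAreaRect(P[:,:2].astype(np.float32)*1000))
E
```

```text
clock: 18.1
tcp_pos: [0.426, 0.3359, 0.2327]
clock: 19.3
tcp_pos: [0.4273, 0.3346, 0.1514]
tcp [0.4273 0.3346 0.1514] t 19.3 j [-1.19  0.39  0.51  1.98 -0.25  0.84 -0.78] w 0.0857 gf 0.0 F [-0.5 -0.3  0.1]
shift now-axes [ 0.53 -0.44  6.07] goal-axes [ 0.53 -0.44  6.07] turn [0. 0. 0.]
238 ((420.8343505859375, 347.7218322753906), (34.91960906982422, 18.99445343017578), 77.84906005859375)
```

View pics/s3.png

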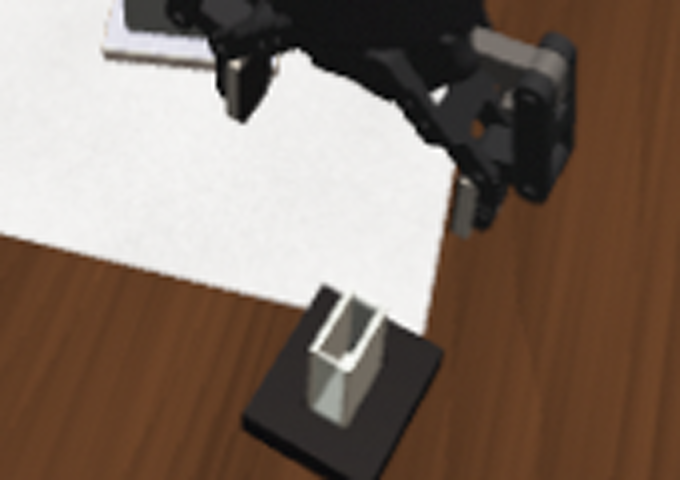

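The open fingers (238,100) and (465,205) straddle the frosted sides of the cell at (345,345). Now centre and descend.

```bash

python3 -m crank '[[0.53,-0.44,0,0,0,0],[0,0,0.5,0,0,0],[0,0,0.8,0,0,0],[0,0,0.8,0,0,0],[0,0,0,0,0,0],[0,0,0,0,0,0]]' | head -2
python3 go.py .4212 .3472 .028 -13.8
```

```text
clock: 19.95
tcp_pos: [0.4209, 0.347, 0.1092]
tcp [0.4209 0.347  0.1092] t 19.95 j [-1.18  0.45  0.47  2.   -0.3   0.76 -0.77] w 0.0853 gf 0.0 F [-0.2 -0.8  0.7]
shift now-axes [0.02 0.01 4.06] goal-axes [0.01 0.01 4.06] turn [-0.     0.001  0.   ]
```

```bash

python3 -m crank '[[0,0,0.5,0,0,0],[0,0,0.8,0,0,0],[0,0,0.8,0,0,0],[0,0,0.8,0,0,0],[0,0,0.7,0,0,0],[0,0,0.46,0,0,0],[0,0,0,0,0,0],[0,0,0,0,0,0]]' | sed -n '1,2p;4p'
python3 -m crank '[[0,0,0,0,0,0],[0,0,0,0,0,0],[0,0,0,0,0,0],[0,0,0,0,0,0],[0,0,0,0,0,0],[0,0,0,0,0,0],[0,0,0,0,0,0],[0,0,0,0,0,0],[0,0,0,0,0,0],[0,0,0,0,0,0]]' 0 30
python3 go.py .4212 .3472 .028 -13.8
```

```text
clock: 20.75
tcp_pos: [0.4214, 0.3469, 0.0283]
contact_force: [-0.1, 0.8, 0.6]
clock: 21.75
tcp_pos: [0.4212, 0.347, 0.0283]
orientation: [-2.473, -1.938, -0.0]
contact_force: [-1.0, -0.2, 4.4]
grip_width: 0.0177
gripper_force: 35.1
tcp [0.4212 0.347  0.0283] t 21.75 j [-1.11  0.58  0.39  2.03 -0.38  0.6  -0.69] w 0.0177 gf 35.1 F [-1.  -0.2  4.4]
shift now-axes [ 0.01 -0.    0.01] goal-axes [ 0.01 -0.    0.01] turn [ 0.    -0.    -0.001]
```

```bash

python3 -m crank '[[0,0,-0.2,0,0,0],[0,0,-0.4,0,0,0],[0,0,-0.7,0,0,0],[0,0,-0.9,0,0,0],[0,0,-0.9,0,0,0],[0,0,-0.9,0,0,0],[0,0,-0.9,0,0,0],[0,0,-0.9,0,0,0],[0,0,-0.9,0,0,0],[0,0,-0.9,0,0,0],[0,0,-0.9,0,0,0],[0,0,-0.9,0,0,0]]' | head -7
python3 -m crank '[[0,0,-0.5,0,0,0],[0,0,0,0,0,-0.134],[0,0,0,0,0,-0.134],[0,0,0,0,0,-0.134],[0,0,0,0,0,-0.132],[0,0,0,0,0,0]]' | head -2
python3 go.py .573 .0145 .228 10.3
python3 - <<'E'
from h import *
import pickle
f=grab("side"); save("pics/s4.png",f["image"])
f=pickle.load(open("top0.pkl","rb")); W=cloud(f); z=W[...,2]
# axis from lamp & target tops, plate ends in bench frame
yb=np.array([-np.sin(np.radians(10.3)),np.cos(np.radians(10.3))]); xb=np.array([yb[1],-yb[0]])
for n in("top","side"):
    f=pickle.load(open(n+"0.pkl","rb")); W=cloud(f); q=(W[...,:2]-[.573,.0145]); a=q@xb; b=q@yb; z=W[...,2]
    g=(abs(a)<.06)&(abs(b)<.2)
    for t,m in(("plate",g&(z>.008)&(z<.015)),("lamp",g&(z>.144)&(z<.155)&(b>.06)),("target",g&(z>.155)&(z<.165)&(b<-.06)),("tface",g&(z>.06)&(z<.155)&(b<-.06))):
        if m.sum()>5: print(n,t,m.sum(),"a",np.percentile(a[m],[1,99]).round(4),"b",np.percentile(b[m],[1,99]).round(4))
E
```

```text
clock: 22.95
tcp_pos: [0.421, 0.3466, 0.2179]
orientation: [-2.473, -1.937, -0.001]
contact_force: [0.1, 1.1, -0.7]
grip_width: 0.0182
gripper_force: 34.5
clock: 23.55
tcp_pos: [0.421, 0.3466, 0.2264]
tcp [0.421  0.3466 0.2264] t 23.55 j [-1.19  0.28  0.47  1.9  -0.15  0.99 -0.47] w 0.0173 gf 34.4 F [-1.3  0.2 -0.8]
shift now-axes [-17.69   4.53  -0.08] goal-axes [-17.69   4.51  -0.08] turn [-0.    -0.    -0.001]
top plate 1996 a [-0.0447  0.0441] b [-0.1445  0.1657]
top lamp 988 a [-0.0393  0.0387] b [0.1084 0.1836]
top target 166 a [-0.0416  0.0404] b [-0.1208 -0.1088]
top tface 115 a [-0.0426  0.04  ] b [-0.1207 -0.1074]
side plate 1301 a [-0.0446  0.0441] b [-0.1396  0.1947]
side lamp 1254 a [-0.0388  0.039 ] b [0.1118 0.1859]
side target 152 a [-0.0413  0.0411] b [-0.1182 -0.1041]
side tface 977 a [-0.0419  0.0418] b [-0.1115 -0.1037]
```

View pics/s4.png

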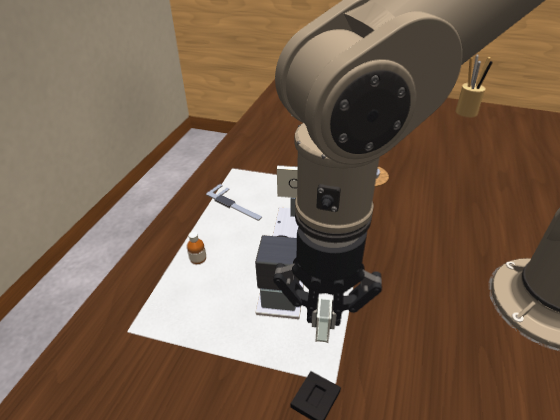

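The cell hangs upright in the gripper at (323,318), and the stand is empty at (316,396). Carry it to above the gap.

```bash

python3 -m crank '[[-0.4,0.1,0,0,0,0],[-0.9,0.23,0,0,0,0],[-0.9,0.23,0,0,0,0],[-0.9,0.23,0,0,0,0],[-0.9,0.23,0,0,0,0],[-0.9,0.23,0,0,0,0],[-0.9,0.23,0,0,0,0],[-0.9,0.23,0,0,0,0],[-0.9,0.23,0,0,0,0],[-0.9,0.23,0,0,0,0],[-0.9,0.23,0,0,0,0],[-0.9,0.23,0,0,0,0]]' | head -2
python3 -m crank '[[-0.9,0.23,0,0,0,0],[-0.9,0.23,0,0,0,0],[-0.9,0.23,0,0,0,0],[-0.9,0.23,0,0,0,0],[-0.9,0.23,0,0,0,0],[-0.9,0.23,0,0,0,0],[-0.9,0.23,0,0,0,0],[-0.9,0.23,0,0,0,0],[-0.3,0.1,0,0,0,0],[0,0,0,0,0,0],[0,0,0,0,0,0]]' | head -2
python3 go.py .573 .0145 .1145 10.3
python3 - <<'E'
from h import *
xb=np.array([np.cos(np.radians(10.3)),np.sin(np.radians(10.3))]); yb=np.array([-xb[1],xb[0]])
for n in("side","top"):
    f=grab(n); W=cloud(f); q=W[...,:2]-[.573,.0145]; a=q@xb;b=q@yb;z=W[...,2]
    m=(abs(a)<.014)&(abs(b)<.03)&(z>.19)&(z<.29)
    if m.sum()>5: print(n,m.sum(),"z",np.percentile(z[m],[0,2,50,98]).round(4),[ (l,np.percentile(a[k],[2,98]).round(4),np.percentile(b[k],[2,98]).round(4),k.sum()) for l in(.2,.21,.22,.23,.24) for k in[m&(z>l)&(z<l+.01)] if k.sum()>5])
E
```

```text
clock: 24.8
tcp_pos: [0.5096, 0.152, 0.2262]
clock: 25.9
tcp_pos: [0.5738, 0.0134, 0.2259]
tcp [0.5738 0.0134 0.2259] t 25.9 j [-0.61  0.36  0.61  1.84 -0.24  1.02  0.27] w 0.0173 gf 34.4 F [-0.8  1.1 -0.5]
shift now-axes [ 0.06 -0.03  5.57] goal-axes [ 0.06 -0.03  5.57] turn [-0.001 -0.001 -0.002]
side 434 z [0.2029 0.2057 0.2461 0.2834] [(0.2, array([-0.0087,  0.0073]), array([-0.0059,  0.0169]), np.int64(26)), (0.21, array([-0.0088,  0.0091]), array([-0.004 ,  0.0178]), np.int64(40)), (0.22, array([-0.0105,  0.0122]), array([0.0098, 0.0184]), np.int64(47)), (0.23, array([-0.0124,  0.0138]), array([0.0092, 0.0177]), np.int64(56)), (0.24, array([-0.0122,  0.0136]), array([-0.0149,  0.0185]), np.int64(80))]
```

```bash

python3 -m crank '[[0.06,-0.03,0.4,0,0,0],[0,0,0.8,0,0,0],[0,0,0.8,0,0,0],[0,0,0.8,0,0,0],[0,0,0.8,0,0,0],[0,0,0.8,0,0,0],[0,0,0.7,0,0,0],[0,0,0.45,0,0,0],[0,0,0,0,0,0],[0,0,0,0,0,0],[0,0,0,0,0,0]]' | head -2
python3 go.py .573 .0145 .1143 10.3
python3 - <<'E'
from h import *
xb=np.array([np.cos(np.radians(10.3)),np.sin(np.radians(10.3))]); yb=np.array([-xb[1],xb[0]])
f=grab("side"); W=cloud(f); q=W[...,:2]-[.573,.0145]; a=q@xb;b=q@yb;z=W[...,2]
m=(abs(a)<.014)&(abs(b)<.03)&(z>.07)&(z<.15)
print(m.sum(),[(l,np.percentile(a[k],[2,98]).round(4),np.percentile(b[k],[2,98]).round(4),k.sum()) for l in(.08,.09,.1,.11,.12,.13,.14) for k in[m&(z>l)&(z<l+.01)] if k.sum()>5])
t=grab("top")["image"]; i=np.hstack([cv2.resize(f["image"][130:330,200:400],(400,400)),cv2.resize(t[110:310,200:450],(400,320))[:320].copy() if 0 else cv2.resize(t[110:310,220:420],(400,400))]); save("pics/f5.png",i)
E
```

```text
clock: 27.1
tcp_pos: [0.5739, 0.0138, 0.1158]
tcp [0.5739 0.0138 0.1158] t 27.1 j [-0.54  0.5   0.53  1.93 -0.34  0.8   0.36] w 0.0176 gf 34.4 F [ 0.6 -0.1 -0.6]
shift now-axes [ 0.04 -0.04  0.07] goal-axes [ 0.04 -0.04  0.07] turn [ 0.002  0.    -0.002]
289 [(0.09, array([-0.0086,  0.0087]), array([-0.0033,  0.018 ]), np.int64(19)), (0.1, array([-0.0088,  0.0084]), array([0.0032, 0.0192]), np.int64(33)), (0.11, array([-0.0094,  0.0121]), array([0.009, 0.019]), np.int64(35)), (0.12, array([-0.0131,  0.0134]), array([-0.0158,  0.0183]), np.int64(49)), (0.13, array([-0.0129,  0.0131]), array([-0.0153,  0.0183]), np.int64(67)), (0.14, array([-0.0127,  0.0132]), array([-0.0149,  0.0179]), np.int64(86))]
```

View pics/f5.png

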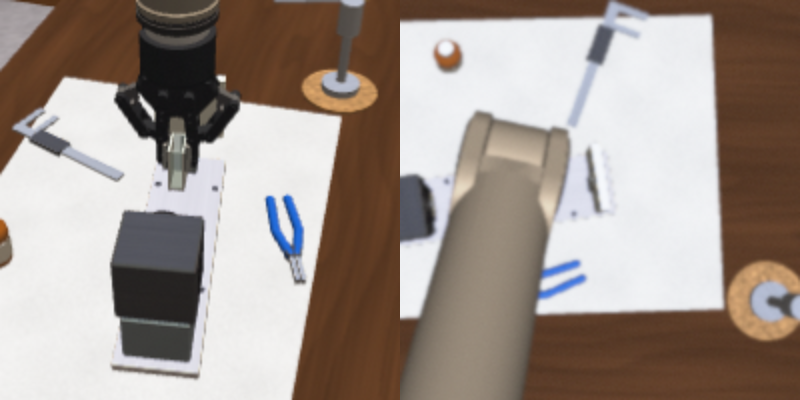

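The cell at (178,160) is on the beam axis within about 1 mm and 1.5 mm high. The stop stands on the pad at (342,85), and the bystanders haven't moved. I'll settle and hand in.

```bash

python3 -m crank '[[0,0,0.06,0,0,0],[0,0,0,0,0,0],[0,0,0,0,0,0],[0,0,0,0,0,0],[0,0,0,0,0,0]]' | head -2
python3 -c "
from bench import r; print(r.hand_in())"
```

```text
clock: 27.7
tcp_pos: [0.5733, 0.0138, 0.1139]
the job is handed in; nothing more can be done
None
```

The job is handed in at 27.7 s with no verdict returned; by my last camera check the beam stop stands released on the cork pad, the bystanders look unmoved, and the gripper holds the cell upright by its frosted sides at mid-beam, within about 1 mm of the axis.

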